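# Demagnetise a rack of flange bolts

## Robot

A 6-joint arm with a two-finger parallel gripper is mounted at the origin on the work surface. World frame = base frame: x ahead of the robot, y to its left, z up, the work surface at z = 0. Lengths are in m, angles in rad, forces in N, time in s.
With the tool pointing down it reaches from about 0.25 to 0.775 m from the base axis. Payload 4 kg.
Tool frame: the origin (TCP) lies midway between the tips of the shut fingers; the grasp point (between the pads) lies 19 mm behind it (robot.hold_point_z is the distance from the TCP to the grasp point, in m); z points along the fingers, y is the line along which they close (so a half turn about z gives the same grasp; the last joint's range is limited). The gripper opens to 94 mm and grips with 3 to 60 N. Pads are 16 mm wide; open, the fingers measure 119 mm over their backs; the gripper's body (75 mm by 177 mm) begins 78 mm behind the grasp point.
Start: joints at [-0.103, 0.087, 1.371, -0, 1.684, -0.103], TCP at [0.55, -0, 0.206] pointing down, gripper open.
Joint ranges: [-3.1, 3.1], [-0.76, 2.03], [0.27, 2.55], [-1.08, 4.22], [0.17, 2.65], [-2.57, 2.57]. Speed limits (rad/s): [2.79, 2.79, 3.14, 3.14, 3.14, 3.14].

## Interface

Orientations are given as [roll, pitch, yaw] about the fixed x, y, z axes, in that order (R = Rz(yaw) Ry(pitch) Rx(roll)).
In Python, from bench import readout, imaging, robot gives the robot as it stands.
- The arm moves only by the tool carry_out, never from a script. Its argument "motion" is text: rows parted by semicolons, each of 7 numbers parted by spaces: the shift along the tool's x, y, z each as a share of 200 mm, from -1 to 1, then the turn, a rotation vector about the tool's x, y, z each as a share of 120 degrees, from -1 to 1, then the opening, from 0 (shut) to 1 (fully open). A call has 1 to 12 rows; each row shifts and turns the commanded pose from where the row before left it, along the tool's axes as they then stand; what a row does not reach is not made up. A row lasts 1/8 s, in which the tool goes at most 62.5 mm and 10.7 degrees, less where a joint would pass 70% of its speed; a pose out of reach is approached as far as the arm can. A call with a number of a shift or a turn outside -1 to 1 is refused whole. A call with a gripper value outside its range is refused whole. The fingers move at their own pace and stop on an object; the grip force is fixed at half the most. Time passes only in rows, so rows that do not move let the fingers close. It gives the time, the measured TCP pose, the force, the opening and the grip force at its end, in the units of the state.
- readout.get_obs(): the state, without advancing time (a new reading comes with each control period).
- imaging.snapshot(name): name is "scene" or "side" or "wrist"; returns a dict with "pixels" (400x640x3 uint8, red, green, blue), "fx", "fy", "cx", "cy" (pixels), "R" (3x3) and "t" (3): a world point X has camera coordinates R X + t. Camera axes: x right, y down, z forward; pixel columns grow to the right and rows downward; lengths in m; the calibration is good to about 2 mm. The wrist camera is an equidistant fisheye: a pixel r from the principal point sees the ray r / f radians off the axis. A picture is of the moment at which its call begins. There is no depth.
- robot.close_job(): hands the job in; it is judged then, once.
The state is a dict: "time": time; "joint_positions": joint angles; "qvel": joint speeds; "joint_torque": joint torques, N m; "tool_pos": TCP position; "ee_rot": TCP orientation; "wrist_force": force on the tool from outside, world axes, zero at the start; "wrist_torque": the same for the moment, N m; "width": finger opening in m; "finger_force": force on a finger pad.
Only numpy, scipy, OpenCV 4.12 (cv2) and the standard library are available. Lean on these libraries where they do the work, as an engineer would, in place of code of your own. Each camera call takes 0.05 s, during which the arm holds its last target. There are 200 camera calls.

## Task

The three flange bolts in the rack on the bench demagnetiser come from magnetic crack testing and have to be demagnetised. Turn the field dial until its pointer stands at the brass set tab on its scale, then take the rack by its handle bar and lift it straight up off the pole plate, slowly (about 5 cm a second) and level, with all three bolts in it. Finish while holding it still and level at least 13 cm above the plate, and leave everything else on the bench where it is.

Things in the scene. Friction and masses are not known exactly. Their poses are not given: they have to be found in the camera images.
- demagnetiser: bench demagnetiser, green box 200 (x) x 340 (y) x 75 mm high, fixed, already on; origin under its centre, own x points away from the robot, y to the left, z up. On its top: a steel pole plate 180 x 170 mm, 3 mm proud, on the left (+y) part; on the right (-y) part a control panel with the dial and, nearer the robot, a rocker switch and a pilot lamp, both up to 8 mm high
- pole_plate (a point): centre of the pole plate's top face, 78 mm above the bench, at (0, 65) mm in the demagnetiser's frame; same axes as the demagnetiser
- dial_axis (a point): where the field dial's axis meets the housing top, 75 mm above the bench, at (20, -115) mm in the demagnetiser's frame. The dial is a black knob: a round skirt (diameter 60, 8 mm high) with a grip bar on it, 50 long x 14 wide, from 7 to 32 mm above the housing top, centred on the axis, a white line marking its pointer end
- dial (a joint): angle of the field dial, 0 to 4.71 rad, growing clockwise seen from above. At 0 its pointer end looks to 135 degrees counter-clockwise from the demagnetiser's own +x; its heading is that minus the value. Light friction (0.04 N m), stays where it is left. It starts at 0.6 to 1.6 and has to be turned clockwise; it can be let go and gripped again
- pointer (a point): point on the dial 34 mm from its axis in the pointer's direction, 9 mm above the housing top; turns with the dial
- set_tab: flat brass arrowhead tab clipped on the dial's scale ring, pointing inwards at the dial, 36 to 56 mm from the axis and 3 mm high (the fingers pass above it); origin on the dial's axis at the housing top, its own x axis points from the axis to the tab, z up
- set_point (a point): the place of the tab on the pointer's circle: 34 mm from the dial's axis in the tab's direction, 9 mm above the housing top; the pointer point must come to it. The tab stands somewhere between dial values 2.1 and 2.8
- rack: white plastic bolt rack standing on the pole plate, 140 (x) x 60 (y) x 110 mm high, about 0.26 kg empty; origin under its centre, x along its length and its handle bar, z up. Two end panels carry a plate with three holes, whose top is 50 mm above the underside, and two uprights (8 x 24 mm, outer faces at x = +-70) carry the handle bar
- rack_grip (a point): middle of the handle bar, 101 mm above the rack's underside, over the centre of mass; the bar is 12 mm wide (y), 18 mm high (92 to 110 mm) and free over 124 mm along the rack's x; nothing is under it down to the bolt heads at 65 mm
- hole_a (a point): mouth of the rack's hole at x = -38 mm, in the plate's top face
- hole_b (a point): mouth of the rack's middle hole
- hole_c (a point): mouth of the rack's hole at x = +38 mm
- bolt_a: zinc-plated hexagon flange bolt hanging head up in hole_a: flange diameter 26, head 15 high, shank 12 x 40 mm, 65 g; origin at the middle of the flange's underside, which coincides with the hole's mouth when it is in place
- bolt_b: the same, in hole_b
- bolt_c: the same, in hole_c
- ring_gauge: bystander: chrome thread ring gauge, diameter 54, 18 mm high, lying on the surface plate at the left of the bench; origin under its centre
- spare_bolt: bystander: flange bolt standing on its head, 55 mm high, on the surface plate; origin under its centre
- sorting_cup: bystander: blue plastic cup, diameter 80 at the rim, 85 mm high, on the bench to the right of the demagnetiser; origin under its centre
- field_indicator: bystander: round pocket field indicator, diameter 68, 21 mm high, lying on the bench between the robot and the demagnetiser; origin under its centre
- caliper: bystander: caliper 235 mm long, 13 mm high, lying on the bench behind the demagnetiser; origin under the middle of its beam
- spare_rack: bystander: a second, empty rack of the same shape standing at the back of the bench; origin under its centre
Not all that is in view belongs to the job. Leave any orange or pink look-alike of the rack alone.

How it is judged:
By the outcome, as a careful person would: the job done as asked, in the order asked, and still so for the second after the job is handed in, while the arm keeps its last pose, push and grip.
It also fails if it takes over 58 s, if anything falls off the work surface, if the arm or the gripper's body presses on something with over 40 N, if the wrist force passes 120 N, or if a joint passes its speed limit or range.

## Working session

There is one attempt and no reset: what is moved stays moved. The work goes in short steps, Python scripts to look and compute and a tool call to move; the robot and the scene stay as the last step left them, time stands still between calls to the robot, and variables do not carry over. Pictures are saved under pics/ and viewed, at most 10 in all, crops included, and the job is handed in when it is done.

Besides the shell and the picture viewer there is one more tool, called after "Emit:" in YAML: its name, and indented under it one key for each argument. carry_out: Moves the arm, as the interface text tells. Its arguments: {"type":"object","properties":{"motion":{"type":"string"}},"required":["motion"]}

```bash
mkdir -p pics; cat > h.py <<'E'
import numpy as np, cv2
from bench import readout, imaging, robot
def snap(n,f):
    s=imaging.snapshot(n); cv2.imwrite(f,cv2.cvtColor(s['pixels'],cv2.COLOR_RGB2BGR))
    np.savez(f[:-4]+'.npz',**s); return s
def onplane(s,u,v,z):
    R=np.array(s['R']);t=np.array(s['t'])
    d=R.T@np.array([(u-s['cx'])/s['fx'],(v-s['cy'])/s['fy'],1]); c=-R.T@t
    return c+d*(z-c[2])/d[2]
def proj(s,X):
    p=np.array(s['R'])@np.array(X)+np.array(s['t']); return s['fx']*p[0]/p[2]+s['cx'],s['fy']*p[1]/p[2]+s['cy']
E
python3 - <<'E'
from h import *
for n in('scene','side'):
    s=snap(n,f'pics/{n}1.png'); print(n,s['fx'],s['cx'],s['cy'],-np.array(s['R']).T@s['t'])
snap('wrist','pics/wrist1.png')
print(readout.get_obs())
E
```

```text
scene 365.45416669354796 318.0807734319474 200.4329248818839 [ 0.98190701 -0.21698777  1.07927216]
side 389.22487903237277 320.63129704274485 198.43586442810673 [0.36352643 1.0452103  0.73589656]
{'time': 0.15, 'joint_positions': array([-1.03079322e-01,  8.77888804e-02,  1.37190517e+00,  1.74809515e-05,
        1.68361712e+00, -1.03143089e-01]), 'qvel': array([ 0.00070822, -0.0013619 , -0.00413285,  0.00050803,  0.00056262,
        0.00129934]), 'joint_torque': array([ 1.24418581e-03, -3.40636396e+01, -3.02795255e+01,  7.18983379e-02,
        3.04441026e-02, -1.11468453e-04]), 'tool_pos': array([5.49570497e-01, 5.73071372e-05, 2.04572048e-01]), 'ee_rot': array([-3.13988505e+00, -1.94220318e-04,  1.57086188e+00]), 'wrist_force': array([-0.40839799, -0.53460029,  0.27458816]), 'wrist_torque': array([ 0.04009118, -0.07114748,  0.02393058]), 'finger_force': 0.0, 'width': 0.09409379098021735}
```

View pics/scene1.png

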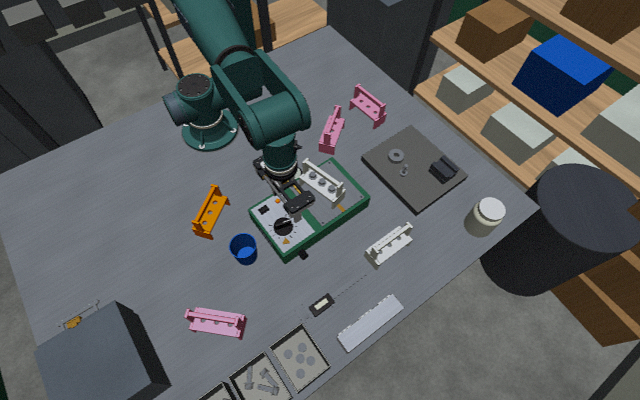

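View pics/side1.png

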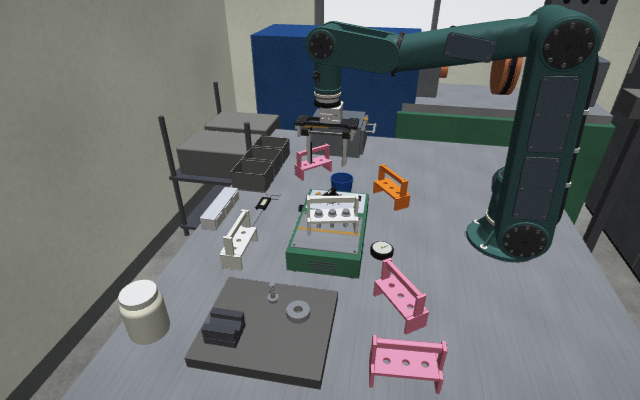

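View pics/wrist1.png

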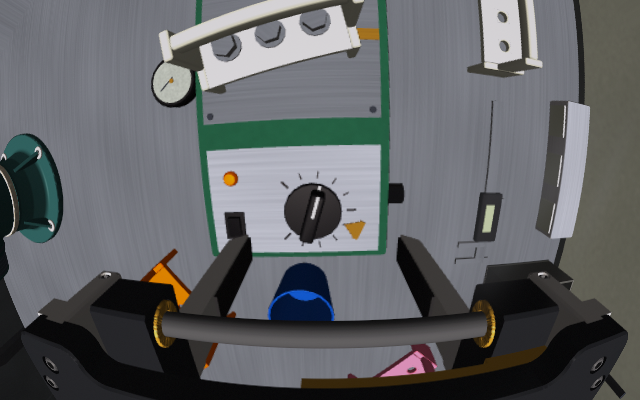

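Wrist view: demagnetiser with dial at about (313,210), tab at (355,230) and plate rack with three bolts at (275,40). The white rack at (505,35) is empty (the spare), and the pink and orange racks are look-alikes. I'll confirm with rectified maps.

```bash
cat >> h.py <<'E'
def wproj(s,P):
    P=np.asarray(P,float).reshape(-1,1,3); rv,_=cv2.Rodrigues(np.array(s['R'],float))
    K=np.array([[s['fx'],0,s['cx']],[0,s['fy'],s['cy']],[0,0,1]],float)
    return cv2.fisheye.projectPoints(P,rv,np.array(s['t'],float),K,np.zeros(4))[0].reshape(-1,2)
def ortho(s,z,x0,x1,y0,y1,k):  # image up=+x, left=+y, k px per m
    h,w=int((x1-x0)*k),int((y1-y0)*k)
    v,u=np.mgrid[0:h,0:w]; P=np.stack([x1-v/k,y1-u/k,np.full(v.shape,z)],-1)
    m=wproj(s,P).reshape(h,w,2).astype(np.float32)
    return cv2.cvtColor(cv2.remap(np.asarray(s['pixels']),m[...,0],m[...,1],cv2.INTER_CUBIC),cv2.COLOR_RGB2BGR)
E
python3 - <<'E'
from h import *
s=np.load('pics/wrist1.npz'); print(-s['R'].T@s['t'], s['fx'])
a=ortho(s,.075,.38,.72,-.12,.28,1500)
b=ortho(s,.188,.38,.72,-.12,.28,1500)
cv2.imwrite('pics/o1.png',a); cv2.imwrite('pics/o2.png',b); print(a.shape)
E
```

```text
[0.55131562 0.08229541 0.38269945] 309.70691628693146
(509, 600, 3)
```

View pics/o1.png

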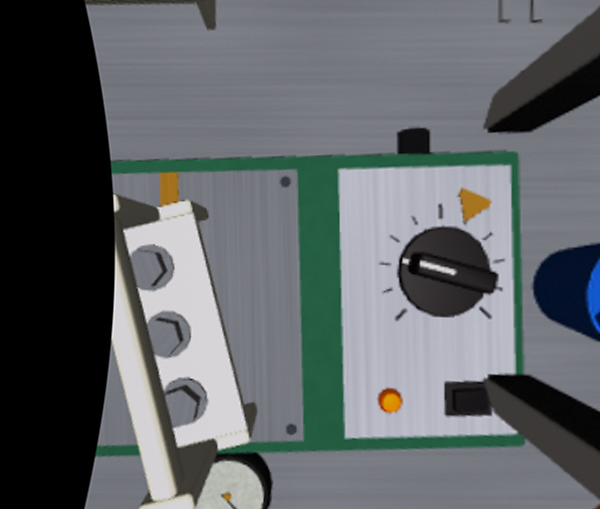

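View pics/o2.png

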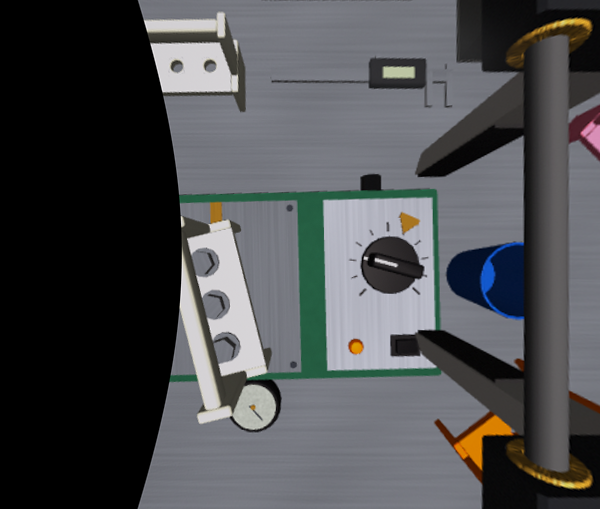

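Confirmed: the rack on the pole plate with three bolts is the target. In the map the dial axis is at about (444,271), the pointer end points left at (405,261) and the tab is at (472,204). I'll refine the angles now.

```bash
cat >> h.py <<'E'
def dial(s,ax,file=None):
    k=4000; x0,y0=ax[0]-.07,ax[1]-.07
    a=ortho(s,.078,x0,x0+.14,y0,y0+.14,k); hsv=cv2.cvtColor(a,cv2.COLOR_BGR2HSV)
    m=cv2.inRange(hsv,(10,120,60),(28,255,255)); n,l,st,c=cv2.connectedComponentsWithStats(m)
    i=1+np.argmax(st[1:,4]); ar,tri=cv2.minEnclosingTriangle(np.argwhere(l==i)[:,::-1].astype(np.float32).reshape(-1,1,2))
    tr=np.array([[x0+.14-v/k,y0+.14-u/k] for u,v in tri[:,0]]); tr=tr[np.argsort(np.hypot(*(tr-ax).T))]
    print('tab tri',tr.round(4).tolist()); bm=tr[1:].mean(0); ce=tr.mean(0)
    H=lambda d:np.degrees(np.arctan2(d[1],d[0])); print('heading from axis: tip,centroid,basemid',H(tr[0]-ax),H(ce-ax),H(bm-ax),'tip->base',H(bm-tr[0]))
    # ring: dark skirt outline at z=.083
    a2=ortho(s,.083,x0,x0+.14,y0,y0+.14,k); g=cv2.cvtColor(a2,cv2.COLOR_BGR2GRAY)
    if file: cv2.imwrite(file,a2)
    m=(g<85).astype(np.uint8); m=cv2.morphologyEx(m,cv2.MORPH_OPEN,np.ones((25,25)))
    cs,_=cv2.findContours(m,cv2.RETR_EXTERNAL,cv2.CHAIN_APPROX_NONE); 
    for c in cs:
        if cv2.contourArea(c)>20000:
            (u,v),r=cv2.minEnclosingCircle(cv2.convexHull(c)); e=cv2.fitEllipse(c); print('skirt circ',x0+.14-v/k,y0+.14-u/k,r/k,'ell',x0+.14-e[0][1]/k,y0+.14-e[0][0]/k,np.array(e[1])/k/2)
    # white line at bar top z=.107
    a3=ortho(s,.107,x0,x0+.14,y0,y0+.14,k); h3=cv2.cvtColor(a3,cv2.COLOR_BGR2HSV)
    m=((h3[...,2]>140)&(h3[...,1]<70)).astype(np.uint8); yy,xx=np.mgrid[0:m.shape[0],0:m.shape[1]]
    m[np.hypot(yy-280,xx-280)>115]=0; n,l,st,c=cv2.connectedComponentsWithStats(m)
    for i in range(1,n):
        if st[i,4]>150:
            p=np.argwhere(l==i).astype(float); q=np.c_[x0+.14-p[:,0]/k,y0+.14-p[:,1]/k]; mu=q.mean(0); w=np.linalg.svd(q-mu,full_matrices=False)[2][0]; w*=np.sign(w@(mu-ax)); pr=(q-mu)@w
            print('line',mu.round(4),'len',np.ptp(pr),'axisdir',H(w),'from axis',H(mu-ax),'end',(mu+w*pr.max()).round(4))
E
python3 - <<'E'
from h import *
s=np.load('pics/wrist1.npz'); dial(s,np.array([.5397,-.0148]),'pics/d1.png')
E
```

```text
tab tri [[0.5721, -0.0286], [0.585, -0.0489], [0.5958, -0.0234]]
heading from axis: tip,centroid,basemid -23.08100774782934 -22.875934710046185 -22.810226842750158 tip->base -22.327133176452325
skirt circ 0.5386928741455077 -0.015931324768066413 0.032445865631103514 ell 0.5391246978759765 -0.014558308410644538 [0.02887858 0.03034659]
line [ 0.539  -0.0309] len 0.05745133389929021 axisdir -5.359235843136441 from axis -92.64898927465514 end [ 0.5668 -0.0335]
line [ 0.5427 -0.0017] len 0.022145593694984707 axisdir 74.76061955085771 from axis 77.04454386008481 end [0.5456 0.0089]
```

Emit:
carry_out:
  motion: "-0.0735 -0.05 0 0 0 0 1; 0 0 0.1 0 0 0.056 1; 0 0 0.15 0 0 0.056 1; 0 0 0.15 0 0 0 1; 0 0 0.13 0 0 0 1; 0 0 0.03 0 0 0 1; 0 0 0 0 0 0 1; 0 0 0 0 0 0 1"

```text
time: 1.15
tool_pos: [0.5409, -0.0151, 0.0952]
ee_rot: [3.139, -0.0, 1.336]
wrist_force: [-0.3, -0.6, -0.4]
width: 0.0939
finger_force: 0.0
```

```bash
python3 - <<'E'
from h import *
s=snap('wrist','pics/w2.png'); dial(s,np.array([.5395,-.0147])); o=readout.get_obs(); print(o['tool_pos'],o['ee_rot'],o['wrist_force'],o['width'],o['time'])
cv2.imwrite('pics/o3.png',ortho(s,.107,.44,.64,-.12,.10,2500))
E
```

```text
tab tri [[0.5712, -0.0282], [0.5951, -0.0233], [0.5858, -0.051]]
heading from axis: tip,centroid,basemid -22.973202543577298 -23.57479737103789 -23.76112678789654 tip->base -25.043303038092123
skirt circ 0.5135 -0.07495 0.04452529907226563 ell 0.5192790298461913 -0.07287945861816407 [0.01391021 0.04967539]
skirt circ 0.5384158782958983 -0.01788363189697266 0.03480697250366211 ell 0.5388365783691406 -0.015557330322265625 [0.02839375 0.03235194]
line [ 0.5363 -0.0273] len 0.05748819995545287 axisdir 166.60487632878278 from axis -104.32191133697671 end [ 0.5085 -0.0207]
line [ 0.5426 -0.0018] len 0.022013657329512874 axisdir 74.45672521273791 from axis 76.65011409163546 end [0.5455 0.0089]
[ 0.54097088 -0.01498828  0.09512535] [ 3.13863164e+00 -2.53489067e-04  1.33612160e+00] [ 0.38301259 -0.73430597  0.14335481] 0.09372017702670112 1.2
```

View pics/o3.png

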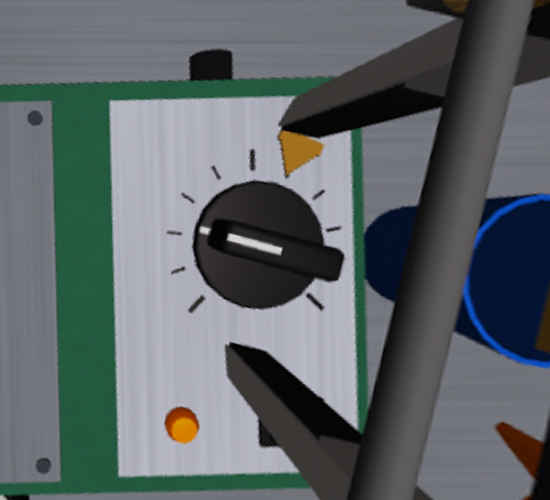

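Emit:
carry_out:
  motion: "0 -0.0075 0.04 0 0 0 1; 0 0 0 0 0 0 0.5; 0 0 0 0 0 0 0; 0 0 0 0 0 0 0; 0 0 0 0 0 0 0; 0 0 0 0 0 0 0; 0 0 0 0 0 0 0; 0 0 0 0 0 0 0"

```text
time: 2.2
tool_pos: [0.5386, -0.0144, 0.0855]
ee_rot: [3.141, -0.0, 1.336]
wrist_force: [0.1, -0.5, 0.1]
width: 0.0274
finger_force: 0.0
```

Emit:
carry_out:
  motion: "0 0 0 0 0 0 0; 0 0 0 0 0 0 0; 0 0 0 0 0 0 0; 0 0 0 0 0 0 0"

```text
time: 2.7
tool_pos: [0.5375, -0.0141, 0.0855]
ee_rot: [-3.139, 0.0, 1.336]
wrist_force: [-5.5, 1.6, 2.8]
width: 0.0136
finger_force: 29.9
```

Emit:
carry_out:
  motion: "0 -0.0075 0 0 0 0 0; 0 0 0 0 0 0.08 0; 0 0 0 0 0 0.08 0; 0 0 0 0 0 0.08 0; 0 0 0 0 0 0.08 0; 0 0 0 0 0 0.08 0; 0 0 0 0 0 0.08 0; 0 0 0 0 0 0.08 0; 0 0 0 0 0 0.08 0; 0 0 0 0 0 0.08 0; 0 0 0 0 0 0.08 0; 0 0 0 0 0 0 0"

```text
time: 4.2
tool_pos: [0.5378, -0.0148, 0.0855]
ee_rot: [3.141, -0.002, -0.338]
wrist_force: [-0.5, -1.9, -0.1]
width: 0.0134
finger_force: 29.9
```

```bash
python3 - <<'E'
from h import *
s=snap('wrist','pics/w3.png'); dial(s,np.array([.539,-.0147])); o=readout.get_obs(); print(o['joint_positions'],o['tool_pos'],o['ee_rot'],o['wrist_force'],o['width'],o['time'])
cv2.imwrite('pics/o4.png',ortho(s,.083,.44,.64,-.12,.10,2500))
E
```

```text
tab tri [[0.5716, -0.0292], [0.5851, -0.0496], [0.596, -0.0243]]
heading from axis: tip,centroid,basemid -24.015176283335276 -23.52363267195909 -23.367425490772117 tip->base -22.23796337906275
skirt circ 0.53925 -0.0087 0.09466291046142578 ell 0.5221074066162109 0.004707989501953128 [0.05368003 0.07894101]
line [ 0.5516 -0.019 ] len 0.021979564567201994 axisdir -19.66094363789628 from axis -18.803762053843215 end [ 0.5619 -0.0227]
line [0.5472 0.01  ] len 0.025052206494011502 axisdir -17.082792802983697 from axis 71.55604862266428 end [0.5592 0.0063]
line [ 0.5295 -0.0385] len 0.026792509177317493 axisdir 158.56318135459992 from axis -111.7475932837703 end [ 0.5178 -0.0339]
line [ 0.5154 -0.0063] len 0.016443552958528652 axisdir 71.61654981119302 from axis 160.47317792227602 end [0.518  0.0016]
[-1.32121713e-01  1.14202389e-01  1.58233508e+00 -1.16039440e-03
  1.44317019e+00  1.77573298e+00] [ 0.53779175 -0.0147798   0.08545615] [ 3.14084910e+00 -2.07974982e-03 -3.36910983e-01] [ 0.75514047 -2.42750947 -1.05321265] 0.01363926468867421 4.25
```

View pics/o4.png

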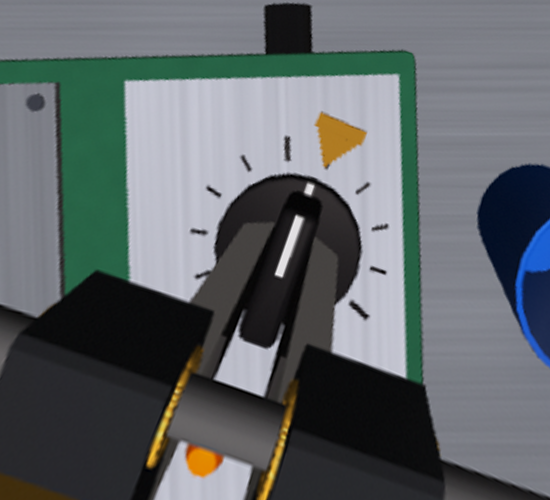

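Emit:
carry_out:
  motion: "0 0 0 0 0 0.032 0; 0 0 0 0 0 0 0; 0 0 0 0 0 0 0"

```text
time: 4.62
tool_pos: [0.5377, -0.0148, 0.0855]
ee_rot: [3.141, -0.002, -0.405]
wrist_force: [0.9, -4.6, -1.2]
width: 0.0137
finger_force: 29.9
```

```bash
python3 - <<'E'
from h import *
s=snap('wrist','pics/w4.png'); o=readout.get_obs(); print(o['tool_pos'],o['ee_rot'],o['wrist_force'])
for ax in([.5378,-.0148],[.5388,-.0147]): dial(s,np.array(ax))
a=ortho(s,.080,.53,.61,-.07,.02,8000); cv2.imwrite('pics/o5.png',cv2.resize(a,None,fx=.9,fy=.9))
E
```

```text
[ 0.53778423 -0.0147662   0.08552245] [ 3.14094087e+00 -2.09143321e-03 -4.05103848e-01] [ 2.11194511 -3.73451097 -1.02996671]
tab tri [[0.5716, -0.0293], [0.585, -0.05], [0.5959, -0.0246]]
heading from axis: tip,centroid,basemid -23.154902515856186 -23.156114636160623 -23.156504185941884 tip->base -23.15938594272727
skirt circ 0.5380499999999999 -0.007175000000000001 0.09357193756103516 ell 0.5216424377441405 0.0051639625549316365 [0.05358471 0.07838499]
line [ 0.5513 -0.0198] len 0.02205957353588757 axisdir -23.407234067708718 from axis -20.407533072906404 end [ 0.5613 -0.0242]
line [0.548  0.0094] len 0.0230745960355111 axisdir -22.07444230841373 from axis 67.18673866211778 end [0.5587 0.005 ]
line [ 0.5272 -0.0378] len 0.02868570374986181 axisdir 156.22522271752692 from axis -114.67126910134323 end [ 0.515  -0.0324]
line [ 0.5155 -0.0045] len 0.0167764115289663 axisdir 66.49967630002473 from axis 155.2719209174721 end [0.5189 0.0033]
tab tri [[0.5715, -0.0292], [0.5959, -0.0247], [0.585, -0.0498]]
heading from axis: tip,centroid,basemid -23.915913974269646 -23.698183673295393 -23.629163631434636 tip->base -23.132474559967793
skirt circ 0.538925 -0.007074999999999998 0.09366515350341797 ell 0.5226132553100586 0.005530968475341798 [0.05353666 0.07818692]
line [ 0.5513 -0.0198] len 0.022059554357786136 axisdir -23.453737040904585 from axis -22.288959333288805 end [ 0.5613 -0.0242]
line [0.5486 0.0094] len 0.024554762204576225 axisdir -21.112951944568092 from axis 67.96432230216197 end [0.5602 0.0049]
line [ 0.5278 -0.0378] len 0.027201043405816423 axisdir 155.01415570365677 from axis -115.51545577974996 end [ 0.5163 -0.0325]
line [ 0.5159 -0.0046] len 0.01654341787093213 axisdir 66.92716797591677 from axis 156.26785861025851 end [0.5192 0.003 ]
```

View pics/o5.png

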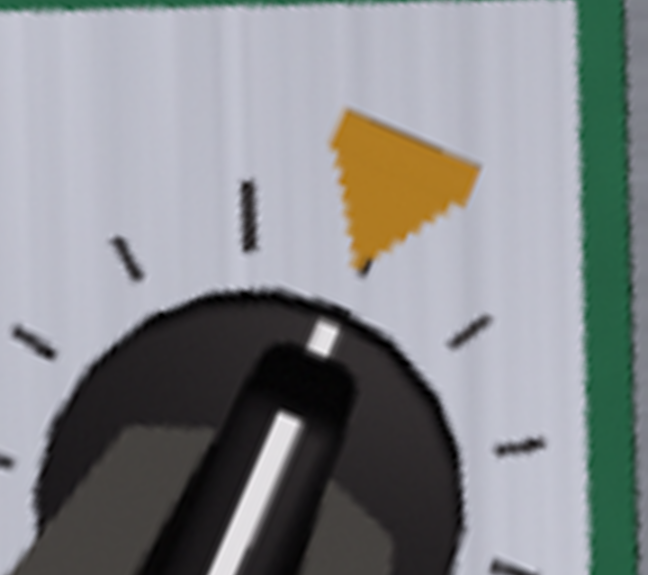

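Zoomed map: tick at (323,338) and tab tip at (362,268) nearly line up. I'll check how much of the gap is parallax.

```bash
python3 - <<'E'
from h import *
s=np.load('pics/w4.npz'); c=-s['R'].T@s['t']; print(c)
w=lambda u,v,z:(lambda p:c[:2]+(p-c[:2])*(c[2]-z)/(c[2]-.08))(np.array([.61-v/7200,.02-u/7200]))
H=lambda d:np.degrees(np.arctan2(d[1],d[0]))
tick=w(323,338,.083); tip=w(361,271,.0775); b=(w(346,109,.078)+w(481,165,.078))/2
# scale ticks: opposite pair fit of ring centre
print('tick',tick,'tip',tip,'base',b,'tab dir',H(b-tip))
for ax in([.5378,-.0148],[.5385,-.0147],[.5392,-.0147]):print(ax,H(tick-ax),H(tip-ax),H(b-ax))
# ring centre from skirt outline at .083
P=np.array([w(u,v,.083) for u,v in((38,490),(55,408),(110,345),(180,305),(250,290),(330,303),(400,350),(445,420),(462,500))])
A=np.c_[2*P,np.ones(len(P))]; q=np.linalg.lstsq(A,(P**2).sum(1),rcond=None)[0]; print('skirt',q[:2],np.sqrt(q[2]+q[:2]@q[:2]))
E
```

```text
[ 0.61443924 -0.04673053  0.26390633]
tick [ 0.56389376 -0.02521786] tip [ 0.57178911 -0.02991334] base [ 0.59071702 -0.03732942] tab dir -21.395555951103304
[0.5378, -0.0148] -21.764214414070892 -23.972447129317196 -23.06187778073669
[0.5385, -0.0147] -22.498882105246704 -24.560717803062882 -23.430580885904504
[0.5392, -0.0147] -23.070700447157463 -25.024248339844533 -23.71401237745708
skirt [ 0.54137812 -0.01521812] 0.02908717139584111
```

Emit:
carry_out:
  motion: "0 0 0 0 0 0.004 0; 0 0 0 0 0 0 0; 0 0 0 0 0 0 0.3; 0 0 0 0 0 0 0.3; 0 0 0 0 0 0 0.3; 0 0 -0.1 0 0 0 0.4; 0 0 -0.2 0 0 0 0.6; 0 0 -0.25 0 0 0 1; 0 0 -0.25 0 0 0 1; 0 0 -0.05 0 0 0 1; 0 0 0 0 0 0 1; 0 0 0 0 0 0 1"

```text
time: 6.18
tool_pos: [0.5361, -0.0138, 0.2529]
ee_rot: [3.14, 0.004, -0.415]
wrist_force: [-0.1, 0.5, -0.2]
width: 0.093
finger_force: 0.0
```

```bash
python3 - <<'E'
from h import *
s=snap('wrist','pics/w5.png'); o=readout.get_obs(); print(o['tool_pos'],o['ee_rot'],o['wrist_force'],o['time'])
for ax in([.5378,-.0148],[.5390,-.0147]): dial(s,np.array(ax))
a=ortho(s,.083,.50,.61,-.07,.04,5500); cv2.imwrite('pics/o6.png',a); print(-s['R'].T@s['t'])
E
```

```text
[ 0.5360998  -0.01380546  0.25277116] [ 3.14038087  0.00462043 -0.41461358] [ 0.21496801 -0.26123772 -0.37431054] 6.225
tab tri [[0.5723, -0.0294], [0.585, -0.0492], [0.5956, -0.025]]
heading from axis: tip,centroid,basemid -22.876345474500493 -22.9709530987281 -23.002002090121334 tip->base -23.242021465032252
skirt circ 0.5387263305664062 -0.014801457214355468 0.0309796142578125 ell 0.5386551712036132 -0.014116734313964846 [0.02815778 0.02956924]
line [ 0.5513 -0.0197] len 0.022031341762158072 axisdir -23.709743322357134 from axis -20.113190573127284 end [ 0.5614 -0.0242]
line [ 0.521  -0.0107] len 0.05747057482601261 axisdir -106.66264849932692 from axis 166.3555601630035 end [ 0.513  -0.0374]
tab tri [[0.5723, -0.0293], [0.585, -0.0492], [0.5957, -0.0249]]
heading from axis: tip,centroid,basemid -23.68557112241303 -23.579293470911775 -23.54477222582859 tip->base -23.2837020751735
skirt circ 0.5386772232055664 -0.01491207427978515 0.03100372123718262 ell 0.5386628723144531 -0.014137492370605464 [0.02812012 0.02958621]
line [ 0.5512 -0.0197] len 0.022059239019440357 axisdir -23.68694315185158 from axis -22.31173499196693 end [ 0.5614 -0.0242]
line [ 0.5223 -0.0093] len 0.05746632671872902 axisdir -110.50058831256572 from axis 161.93319209930812 end [ 0.5125 -0.0355]
[ 0.61357264 -0.04687204  0.43075237]
```

View pics/o6.png

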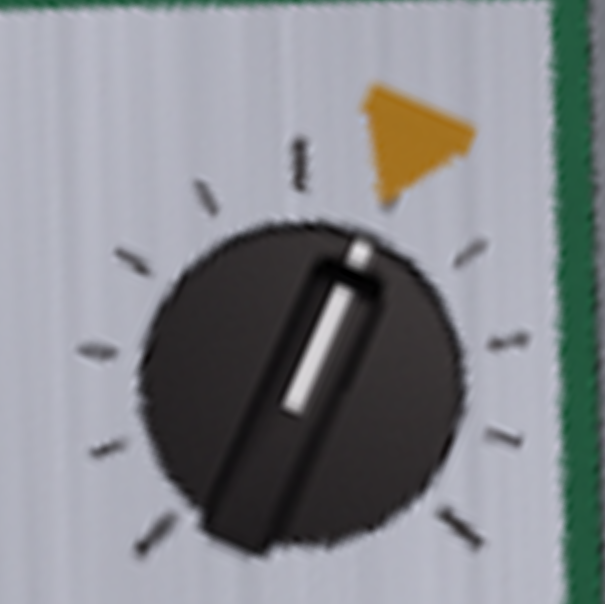

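Pointer line (345,345) now heads at −23.7° and the tab at −23.4°, so the dial is set. Next is the rack.

Emit:
carry_out:
  motion: "0 0 0 0 0 -0.0795 1; 0 0 0 0 0 -0.0795 1; 0 0 0 0 0 -0.0795 1; 0 0 0 0 0 -0.0795 1; 0.026 -0.27 0 0 0 0 1; 0.026 -0.27 0 0 0 0 1; 0.026 -0.27 0 0 0 0 1; 0 0 0 0 0 0 1; 0 0 0 0 0 0 1; 0 0 0 0 0 0 1"

```text
time: 7.48
tool_pos: [0.512, 0.1455, 0.2548]
ee_rot: [3.141, 0.001, 0.249]
wrist_force: [0.9, 0.5, -1.2]
width: 0.0941
finger_force: 0.0
```

```bash
python3 - <<'E'
from h import *
s=snap('wrist','pics/w6.png'); o=readout.get_obs(); print(o['tool_pos'],o['ee_rot'],o['time'],-s['R'].T@s['t'])
a=ortho(s,.188,.40,.62,.05,.25,2500)   # bar top
cv2.imwrite('pics/o7.png',a)
E
```

```text
[0.5121027  0.14544712 0.25504281] [3.14136982e+00 7.64825705e-04 2.49182561e-01] 7.525 [0.5932814  0.16599651 0.43297338]
```

View pics/o7.png

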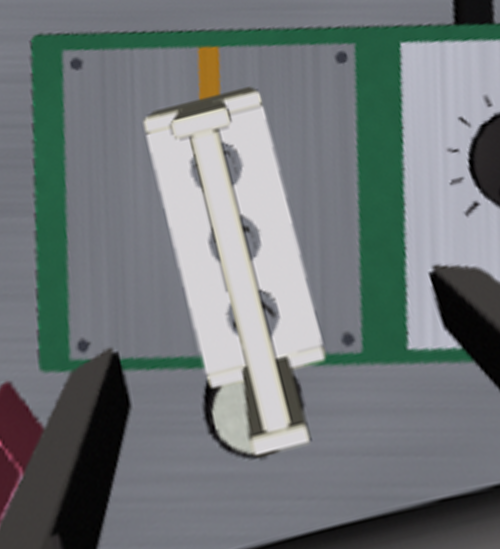

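Bar runs from (206,140) to (275,420) in the map, so the centre is about (0.508, 0.154), heading 13.8°.

Emit:
carry_out:
  motion: "-0.0095 -0.0465 0 0 0 0.004 1; 0 0 0.1 0 0 0 1; 0 0 0.13 0 0 0 1; 0 0 0.13 0 0 0 1; 0 0 0.1 0 0 0 1; 0 0 0.015 0 0 0 0.5; 0 0 0 0 0 0 0.4; 0 0 0 0 0 0 0.25; 0 0 0 0 0 0 0.25; 0 0 0 0 0 0 0.25"

```text
time: 8.78
tool_pos: [0.508, 0.1554, 0.161]
ee_rot: [3.142, -0.001, 0.243]
wrist_force: [-0.0, 0.7, -0.3]
width: 0.0475
finger_force: 0.0
```

```bash
python3 - <<'E'
from h import *
s=snap('wrist','pics/w7.png'); o=readout.get_obs(); print(o['tool_pos'],o['ee_rot'],o['wrist_force'],o['width'],-s['R'].T@s['t'])
# bar top mask at z=.188: per-row white span near the TCP
a=ortho(s,.188,.45,.57,.10,.21,5000); g=cv2.cvtColor(a,cv2.COLOR_BGR2GRAY)
cv2.imwrite('pics/o8.png',a)
E
```

```text
[0.50792858 0.15535475 0.16087584] [ 3.14153371e+00 -7.17896303e-04  2.42936405e-01] [-0.46250153  0.26761644 -0.3836021 ] 0.04343424279940847 [0.58903471 0.17523876 0.3393864 ]
```

Emit:
carry_out:
  motion: "0 0 0 0 0 0 0; 0 0 0 0 0 0 0; 0 0 0 0 0 0 0; 0 0 0 0 0 0 0; 0 0 0 0 0 0 0; 0 0 0 0 0 0 0; 0 0 0 0 0 0 0"

```text
time: 9.7
tool_pos: [0.5078, 0.1552, 0.1604]
ee_rot: [3.141, 0.0, 0.243]
wrist_force: [0.7, -0.8, -2.2]
width: 0.0115
finger_force: 30.0
```

Emit:
carry_out:
  motion: "0 0 -0.01 0 0 0 0; 0 0 -0.02 0 0 0 0; 0 0 -0.03 0 0 0 0; 0 0 -0.031 0 0 0 0; 0 0 -0.031 0 0 0 0; 0 0 -0.031 0 0 0 0; 0 0 -0.031 0 0 0 0; 0 0 -0.031 0 0 0 0; 0 0 -0.031 0 0 0 0; 0 0 -0.031 0 0 0 0; 0 0 -0.031 0 0 0 0; 0 0 -0.031 0 0 0 0"

```text
time: 11.2
tool_pos: [0.5078, 0.1553, 0.2287]
ee_rot: [3.142, -0.0, 0.243]
wrist_force: [-0.3, 0.3, -4.5]
width: 0.0117
finger_force: 30.0
```

Emit:
carry_out:
  motion: "0 0 -0.031 0 0 0 0; 0 0 -0.031 0 0 0 0; 0 0 -0.031 0 0 0 0; 0 0 -0.031 0 0 0 0; 0 0 -0.031 0 0 0 0; 0 0 -0.031 0 0 0 0; 0 0 -0.031 0 0 0 0; 0 0 -0.031 0 0 0 0; 0 0 -0.031 0 0 0 0; 0 0 -0.031 0 0 0 0; 0 0 -0.031 0 0 0 0; 0 0 -0.031 0 0 0 0"

```text
time: 12.7
tool_pos: [0.5078, 0.1553, 0.3031]
ee_rot: [3.142, -0.0, 0.243]
wrist_force: [0.4, -0.0, -3.9]
width: 0.0117
finger_force: 30.0
```

Emit:
carry_out:
  motion: "0 0 -0.025 0 0 0 0; 0 0 -0.015 0 0 0 0; 0 0 -0.005 0 0 0 0; 0 0 0 0 0 0 0; 0 0 0 0 0 0 0; 0 0 0 0 0 0 0; 0 0 0 0 0 0 0; 0 0 0 0 0 0 0"

```text
time: 13.7
tool_pos: [0.5077, 0.1553, 0.3117]
ee_rot: [3.142, -0.0, 0.243]
wrist_force: [0.2, -0.5, -3.5]
width: 0.0114
finger_force: 30.0
```

```bash
python3 - <<'E'
from h import *
s=snap('wrist','pics/w8.png'); d=snap('side','pics/side2.png'); o=readout.get_obs(); print(o['tool_pos'],o['ee_rot'],o['wrist_force'],o['wrist_torque'],o['width'],o['time'])
# level check: expected rack points projected into wrist picture vs. grip-frame reference (before lift, w7)
w7=np.load('pics/w7.npz'); a,b=[cv2.cvtColor(np.asarray(x['pixels']),cv2.COLOR_RGB2GRAY) for x in(w7,s)]
p=cv2.goodFeaturesToTrack(a,200,.01,6); q,st,_=cv2.calcOpticalFlowPyrLK(a,b,p,None,winSize=(15,15))
dd=(q-p)[st[:,0]==1,0]; pp=p[st[:,0]==1,0]; m=np.hypot(*dd.T)<12
for x,y in zip(pp[m],dd[m]): print(x.astype(int),y.round(1),end=' ')
E
```

```text
[0.50775935 0.15530594 0.31170397] [ 3.14151908e+00 -9.46727451e-05  2.42930398e-01] [ 0.02736121 -0.78935957 -3.61784992] [0.05388295 0.09901939 0.02711733] 0.011605771791065887 13.8
[110 274] [-0.   0.1] [466 239] [10.2 -0.9] [307 140] [-1.1 -0.5] [334 352] [-1.2  0.2] [318 349] [-1.4  0.2] [459 244] [-5.8 -0.2] [502 249] [ 8.2 -5.5] [343 140] [-0.8 -0.3] [349 151] [-1.1 -0.2] [128 297] [1.9 2.1] [305 147] [-1.2 -0.4] [282 152] [-0.8 -0.2] [314 164] [-1.5  0. ] [336 164] [-1.2 -0. ] [366 148] [-0.3 -0.1] [314 222] [-1.2  0.3] [130 304] [3.  0.1] [103 276] [-0.2 -0. ] [526 205] [9.2 1.8] [ 67 299] [ 4.5 -4.4] [309 360] [-1.4  0.4] [520 205] [11.2 -3.6] [337 224] [-1.2 -0.6] [366 141] [-0.  -0.3] [300 152] [-1.3 -0.2] [313 230] [-2.1  4.3] [337 172] [-1.2 -0.6] [313 179] [-1.3  0.2] [337 198] [-1.2  0.1] [313 172] [-1.4  0.1] [341 360] [-1.6  0.5] [314 197] [-1.5 -0.9] [308 352] [-1.9  0.6] [ 46 316] [0. 0.] [283 141] [-0.5 -0.6] [496 253] [ 6.3 -7.7]
```

```bash
python3 - <<'E'
from h import *
a,b=[np.load(f'pics/{n}.npz') for n in('w7','w8')]
ga,gb=[cv2.cvtColor(x['pixels'],cv2.COLOR_RGB2GRAY) for x in(a,b)]
C=np.array([.5078,.1553]);h=.2415
for o in(-.038,0,.038):
  for sy in(-.016,.016):
    X=[*(C+o*np.array([np.cos(h),np.sin(h)])+sy*np.array([-np.sin(h),np.cos(h)])),.138]
    u,v=wproj(a,X)[0].astype(int); T=ga[v-9:v+10,u-9:u+10]; S=gb[v-15:v+16,u-15:u+16]
    r=cv2.matchTemplate(S,T,cv2.TM_CCOEFF_NORMED); _,m,_,l=cv2.minMaxLoc(r); print(o,sy,(u,v),'std',T.std().round(1),'ncc',round(m,3),'shift',l[0]-6,l[1]-6)
f=[readout.get_obs()['wrist_force'][2]]; print(f)
E
```

```text
-0.038 -0.016 (np.int64(344), np.int64(284)) std 43.9 ncc 0.768 shift 0 -6
-0.038 0.016 (np.int64(302), np.int64(284)) std 24.9 ncc 0.705 shift 0 -3
0 -0.016 (np.int64(346), np.int64(238)) std 38.0 ncc 0.457 shift -1 -6
0 0.016 (np.int64(300), np.int64(238)) std 17.4 ncc 0.347 shift 3 -6
0.038 -0.016 (np.int64(347), np.int64(185)) std 36.9 ncc 0.991 shift -1 0
0.038 0.016 (np.int64(299), np.int64(185)) std 16.8 ncc 0.984 shift -1 0
[np.float64(-3.6178499230548655)]
```

```bash
python3 - <<'E'
from h import *
a,b=[np.load(f'pics/{n}.npz') for n in('side1','side2')]
C=np.array([.508,.154]);h=.2415
def patch(s,o,z):  # vertical plane through rack axis, rectified, 1 px = 0.5 mm: 36 mm wide, from 35 to 75 mm height
    hh,ww=np.mgrid[0:80,0:72]; al=o-.018+ww*.0005; zz=z+.075-hh*.0005
    X=np.stack([C[0]+al*np.cos(h),C[1]+al*np.sin(h),zz],-1); p=X@s['R'].T+s['t']
    m=[(s[f]*p[...,i]/p[...,2]+s[c]).astype(np.float32) for i,f,c in((0,'fx','cx'),(1,'fy','cy'))]
    return cv2.cvtColor(cv2.remap(s['pixels'],m[0],m[1],1),cv2.COLOR_RGB2GRAY)
for o in(-.057,-.038,-.019,0,.019,.038,.057):
    A,B=patch(a,o,.078),patch(b,o,.2293); r=cv2.matchTemplate(B,A[10:-10,10:-10],cv2.TM_CCOEFF_NORMED); _,m,_,l=cv2.minMaxLoc(r)
    print(o,'ncc',round(m,3),'shift0.5mm',l[0]-10,l[1]-10,'head grey',A[28:46,26:46].mean().round(0),B[28:46,26:46].mean().round(0))
# rack tilt in wrist / anything on the pole plate: load over time
E
```

```text
-0.057 ncc 0.837 shift0.5mm 0 -1 head grey 226.0 225.0
-0.038 ncc 0.835 shift0.5mm -1 -2 head grey 110.0 101.0
-0.019 ncc 0.775 shift0.5mm 0 1 head grey 229.0 221.0
0 ncc 0.899 shift0.5mm -1 -2 head grey 110.0 99.0
0.019 ncc 0.838 shift0.5mm 0 -1 head grey 226.0 223.0
0.038 ncc 0.904 shift0.5mm -1 -4 head grey 111.0 100.0
0.057 ncc 0.923 shift0.5mm -2 -2 head grey 202.0 192.0
```

Emit:
carry_out:
  motion: "0 0 0 0 0 0 0; 0 0 0 0 0 0 0"

```text
time: 14.05
tool_pos: [0.5078, 0.1553, 0.3117]
ee_rot: [3.142, -0.0, 0.243]
wrist_force: [0.3, -0.1, -3.8]
width: 0.0119
finger_force: 30.0
```

Emit:
carry_out:
  motion: "0 0 0 0 0 0 0; 0 0 0 0 0 0 0"

```text
time: 14.3
tool_pos: [0.5078, 0.1553, 0.3117]
ee_rot: [3.142, -0.0, 0.243]
wrist_force: [0.1, -0.8, -3.7]
width: 0.012
finger_force: 30.0
```

Emit:
carry_out:
  motion: "0 0 0 0 0 0 0; 0 0 0 0 0 0 0"

```text
time: 14.55
tool_pos: [0.5078, 0.1553, 0.3117]
ee_rot: [3.142, -0.0, 0.243]
wrist_force: [-0.4, 0.1, -4.9]
width: 0.012
finger_force: 30.0
```

All three bolt heads are in place in the rack, and it is level and still about 15 cm above the plate.

```bash
python3 -c "
from bench import robot; print(robot.close_job())"
```

```text
the job is handed in; nothing more can be done
None
```

The job is handed in: the dial pointer stands within about half a degree of the brass tab by camera measurement, and the rack, with all three bolts, is held level and still about 15 cm above the pole plate after a straight lift at about 5 cm/s.

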